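# Lever open the cookie keeper with a palette knife

### The arm

A 7-joint arm with a two-finger parallel gripper is mounted at the origin on the work surface. World frame = base frame: x ahead of the robot, y to its left, z up, the work surface at z = 0. Lengths are in m, angles in rad, forces in N, time in s.
With the tool pointing down it reaches from about 0.425 to 0.975 m from the base axis. Payload 16.7 kg.
Tool frame: the origin (TCP) lies midway between the tips of the shut fingers; the grasp point (between the pads) lies 19 mm behind it; z points along the fingers, y is the direction in which the jaws open and shut (so a half turn about z gives the same grasp; the last joint's range is limited). The gripper opens to 85 mm and grips with 20 to 120 N. Pads are 22 mm wide; open, the fingers measure 114 mm over their backs; the gripper's body (76 mm by 85 mm) begins 54 mm behind the grasp point. The pads swing forward as they close: fully open they stand 13 mm farther back than shut.
Start: joints at [0.994, 0.426, 0.074, 1.606, -0.034, 1.111, -0.067], TCP at [0.28, -0.614, 0.231] pointing down, gripper open.
Joint ranges: [-2.85, 2.85], [-0.5, 2.14], [-1.23, 1.37], [0.21, 2.46], [-1.02, 4.16], [0.16, 2.05], [-2.73, 2.73]. Speed limits (rad/s): [1.89, 1.89, 2.39, 2.39, 3.01, 3.01, 3.01].

### API

Orientations are given as [roll, pitch, yaw] about the fixed x, y, z axes, in that order (R = Rz(yaw) Ry(pitch) Rx(roll)).
In Python, from rig import bot gives the robot as it stands. The module is installed in compiled form; this text tells all that it offers.
- The arm moves only by the tool arm_command, never from a script. Its argument "increments" is a list of rows, each a list of 5 numbers: the shift along the tool's x, y, z in mm, then the turn about the tool's z in degrees, then the closure, from 0 (fully open) to 1 (shut). In form: [[x, y, z, turn, jaw], ...]. A call has 1 to 12 rows; each row shifts and turns the commanded pose from where the row before left it, along the tool's axes as they then stand; what a row does not reach is not made up. A row lasts 1/12 s, in which the tool goes at most 41.7 mm and 7.16 degrees, less where a joint would pass 70% of its speed; a pose out of reach is approached as far as the arm can. A call with a gripper value outside its range is refused whole. The fingers move at their own pace and stop on an object; "grip_force" is the grip in N (left out, the last holds). Time passes only in rows, so rows that do not move let the fingers close. It gives the time, the measured TCP pose, the force and the opening at its end, in the units of the state.
- bot.sense(): the state, without advancing time (a new reading comes with each control period).
- bot.capture(name): name is "side" or "top" or "wrist"; returns a dict with "pixels" (420x560x3 uint8, red, green, blue), "fx", "fy", "cx", "cy" (pixels), "dist" ([k1, k2, p1, p2, k3] as OpenCV has them; the pictures are not rectified), "origin" and "rotation" of the camera in the world; the wrist camera has in their place "tool_from_camera" (4x4, takes a point from camera to tool coordinates, whose origin is the TCP and whose axes are the flange's). Camera axes: x right, y down, z forward; pixel columns grow to the right and rows downward; lengths in m; the calibration is good to about 2 mm. A picture is of the moment at which its call begins: read the wrist's pose just before it. There is no depth.
- bot.sign_off(): hands the job in, once; it reports no verdict.
The state is a dict: "time_s": time; "qpos": joint angles; "joint_vel": joint speeds; "tau": joint torques, N m; "tool_pos": TCP position; "orientation": TCP orientation; "contact_force": force on the tool from outside, world axes, zero at the start; "wrist_torque": the same for the moment, N m; "width": finger opening in m.
Only numpy, scipy, OpenCV 4.12 (cv2) and the standard library are available. Lean on these libraries where they do the work, as an engineer would, in place of code of your own. Each camera call takes 0.05 s, during which the arm holds its last target. There are 200 camera calls.

### The job

The lid of the steel cookie keeper has no grip and sits tight: swing its red catch fully aside, then take the palette knife, work its blade into the slit under the lid's front lip and lever the lid up, and swing it on until it stands open, about upright. Lay the knife flat on the white board again, blade side down, and leave the tubs, jar, cutter and nozzle where they are.

Things in the scene. Friction and masses are not known exactly. Their poses are not given: they have to be found in the camera images.
- keeper: Fixed steel box of iced cookies, 165 deep (x) x 220 wide (y) mm. Origin: centre of its footprint on the table; x points from its front (robot side) to its hinge side, y to its left, z up. In its frame, mm: in front a solid step, x -85 to -50, with a flat top, the ledge, at z 81; behind it the front wall (x -50 to -45) rises to the rim at z 86.
- ledge (a point): middle of the front upper edge of the keeper's ledge (keeper x -85, y 0, z 81 mm), a good fulcrum. Between ledge and closed lid is a slit 5 mm high and 20 mm deep, open to the front over the full width; 15 mm of bare ledge lie in front of the lid's lip.
- lid (a joint): angle of the blue lid with a white panel, 145 x 220 x 5 mm, 0.25 kg. 0 closed: it lies on the rim, keeper x -70 to 75, z 86 to 91 mm, overhanging the ledge. Stop at 1.6 (upright is 1.57). Stiff hinge (about 0.5 N m): it stays where it is left.
- lip (a point): middle of the lower edge of the lid's front lip (145 mm from the hinge); moves with the lid
- lid_hinge (a point): middle of the lid's hinge axis, which runs along the keeper's y (keeper x 75, y 0, z 86 mm)
- catch (a joint): angle of the red swivel catch: 0 locked, its tongue over the lid and its arm pointing to the front; 1.57 free, its arm pointing to the keeper's +y side. Turns clockwise seen from above, about a post on the ledge, and stays where left; the tongue clears the lid from about 1.3. Arm 12 mm wide, underside 92.5, top 102.5 mm above the table; the tongue reaches 18 mm from the axis.
- catch_pin (a point): middle of the catch's upright round pin, 14 mm thick, 55 mm from the axis, running from 102.5 to 137.5 mm above the table; this point is at 124.5 mm
- catch_pivot (a point): point on the catch's vertical axis, at the arm's underside (keeper x -79, y 75 mm); its post on the ledge is 12 mm thick
- knife: Loose stiff palette knife, 205 mm long, 0.12 kg, lying flat on the board. Origin: where handle and blade meet, on the underside; x points to the blade's tip, z up. Black handle x -110 to 0 mm, 20 wide, 22 high; steel blade to x 95 mm, 28 wide, 2.5 thick, its underside level with the handle's underside.
- knife_grip (a point): point in the handle 30 mm behind the blade, 11 mm above the underside: good place to grip across the handle
- knife_tip (a point): middle of the blade's end, on its underside (95 mm ahead of the knife's origin)
- board: Fixed white cutting board 280 (x) x 150 (y) x 12 mm; origin: centre of its underside
- tub_white: white open tub, 96 mm across, 85 high, bystander; origin: centre of its underside
- tub_brown: brown open tub, 90 mm across, 75 high, bystander; origin: centre of its underside
- jar: closed jar with orange cap, 60 mm across, 100 high, bystander; origin: centre of its underside
- cutter: copper cookie-cutter ring, 64 mm across, 24 high, bystander; origin: centre of its underside
- nozzle: steel piping nozzle, a cone 28 mm across, 36 high, bystander; origin: centre of its underside
Things that resemble listed ones, but are neither listed nor needed, are in the scene too. There is more than one size of the knife; the one meant has the size given above.

How it is judged:
By the outcome, as a careful person would: the job done as asked, in the order asked, and still so for the second after the job is handed in, with the robot touching nothing.
It also fails if it takes over 72 s, if anything falls off the work surface, if the arm or the gripper's body presses on something with over 40 N, if the wrist force passes 120 N, or if a joint passes its speed limit or range.

## Working session

There is one attempt and no reset: what is moved stays moved. The work goes in short steps, Python scripts to look and compute and a tool call to move; the robot and the scene stay as the last step left them, time stands still between calls to the robot, and variables do not carry over. Pictures are saved under pics/ and viewed, about 8 in all and at most 12, crops included, and the job is handed in when it is done.

Besides the shell and the picture viewer there is one more tool, called after "Call:" by a JSON object that holds its "api" and its "payload". arm_command: Moves the arm, as the interface text tells. Its arguments: {"type":"object","properties":{"increments":{"type":"array"},"grip_force":{"type":"number"}},"required":["increments"]}

```bash
mkdir -p pics; cat > h.py <<'E'
import numpy as np, cv2
from rig import bot
from scipy.spatial.transform import Rotation as R
def save(n,c): cv2.imwrite(f'pics/{n}.png',c['pixels'][:,:,::-1])
def K(c): return np.array([[c['fx'],0,c['cx']],[0,c['fy'],c['cy']],[0,0,1]])
def ray(c,p):
    u=cv2.undistortPoints(np.array([[p]],float),K(c),np.array(c['dist'],float))[0,0]
    d=np.array(c['rotation'])@np.array([u[0],u[1],1]); return np.array(c['origin']),d/np.linalg.norm(d)
def onz(c,p,z):
    o,d=ray(c,p); return o+d*(z-o[2])/d[2]
def proj(c,P):
    Rm=np.array(c['rotation']); t=-Rm.T@np.array(c['origin'])
    return cv2.projectPoints(np.array(P,float).reshape(-1,3),cv2.Rodrigues(Rm.T)[0],t,K(c),np.array(c['dist'],float))[0][:,0]
def wrist():
    s=bot.sense(); c=bot.capture('wrist'); T=np.eye(4); T[:3,:3]=R.from_euler('xyz',s['orientation']).as_matrix(); T[:3,3]=s['tool_pos']
    M=T@np.array(c['tool_from_camera']); c['origin']=M[:3,3]; c['rotation']=M[:3,:3]; return c
E
python3 - <<'E'
from h import *
s=bot.sense(); print(s)
a=bot.capture('top');b=bot.capture('side')
import pickle; pickle.dump((a,b),open('v0.pkl','wb'))
save('top0',a);save('side0',b)
for c in(a,b): print(c['origin'],c['rotation'],c['fx'],c['dist'])
E
```

```text
{'time_s': 0.0, 'qpos': array([ 0.99350035,  0.426693  ,  0.07385216,  1.60658318, -0.03410518,
        1.11079844, -0.06710951]), 'joint_vel': array([-2.20258833e-05, -3.75636987e-04, -1.36662658e-03,  1.16806965e-03,
        1.28289793e-03,  1.65166563e-04,  8.19554842e-04]), 'tau': array([ 1.69852228e-03, -9.49842381e+01,  3.76207307e+00, -4.63524163e+01,
        1.92151550e-02,  9.97158786e-03,  2.60750099e-06]), 'tool_pos': array([ 0.27984797, -0.61382479,  0.23064716]), 'orientation': array([-3.14037286e+00,  8.32432559e-05,  4.27752125e-01]), 'contact_force': array([ 0.00949114,  0.46752057, -0.29813581]), 'wrist_torque': array([-0.04292565,  0.0279921 ,  0.00593026]), 'width': 0.08506415457826652}
[0.24842979 0.01004735 1.22801606] [-2.93078573e+00  1.94221231e-03 -1.63003543e+00] 426.09766492925377 [0.02312103 0.         0.         0.         0.        ]
[0.21614544 0.69020785 0.74689409] [-2.30973086  0.01894534 -2.76893842] 417.3036219473183 [0.033159 0.       0.       0.       0.      ]
```

View pics/top0.png

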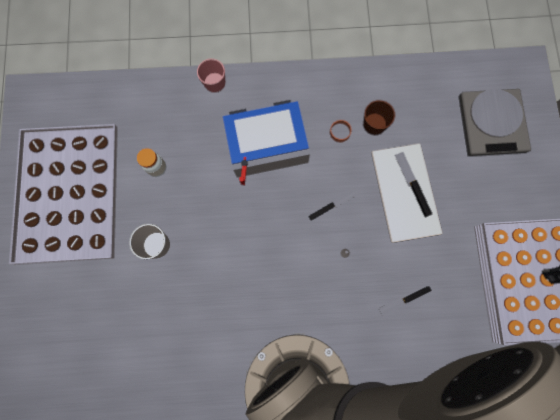

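View pics/side0.png

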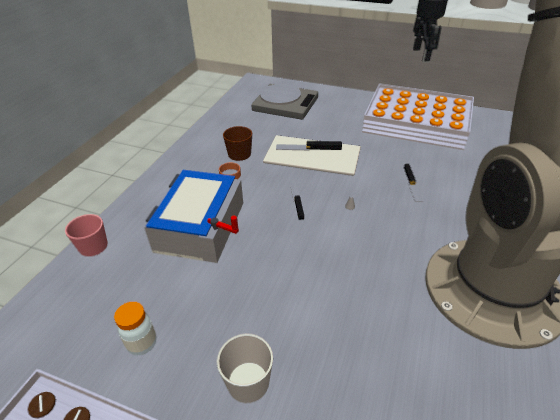

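The top view (up is +x, left is +y) shows:
- The keeper's blue lid at about (265,132), with its red catch at (243,172).
- The white board at (407,192).
- Knife candidates: a large knife on the board (handle 421,198; blade 402,160), a small one at (322,211), and a thin one at (418,294).

The one on the board fits the description. I'll measure it and confirm in a crop.

```bash
sed -i "s/c\['rotation'\]=M\[:3,:3\]/c['rotation']=R.from_matrix(M[:3,:3]).as_euler('xyz')/; s/np.array(c\['rotation'\])@/rm(c)@/; s/Rm=np.array(c\['rotation'\])/Rm=rm(c)/" h.py
cat >> h.py <<'E'
def rm(c): return R.from_euler('xyz',c['rotation']).as_matrix()
def blob(m,roi=None,k=0):
    m=m.astype(np.uint8)
    if roi: z=np.zeros_like(m); x0,y0,x1,y1=roi; z[y0:y1,x0:x1]=m[y0:y1,x0:x1]; m=z
    cs=cv2.findContours(m,cv2.RETR_EXTERNAL,cv2.CHAIN_APPROX_NONE)[0]
    return max(cs,key=cv2.contourArea)[:,0].astype(float)
def rect(P): # min area rect of world xy points: centre, sizes, long-axis angle
    (c,(w,h),a)=cv2.minAreaRect((P[:,:2]*1000).astype(np.float32)); 
    if w<h: w,h,a=h,w,a+90
    return np.round(c,1),round(w,1),round(h,1),round((a+90)%180-90,2)
def masks(c):
    h=cv2.cvtColor(c['pixels'],cv2.COLOR_RGB2HSV).astype(int); H,S,V=h[...,0],h[...,1],h[...,2]
    return dict(blue=(H>105)&(H<125)&(S>150),red=((H<5)|(H>174))&(S>180)&(V>90),black=(V<60)&(S<120),white=(S<45)&(V>195))
E
python3 - <<'E'
from h import *; import pickle
a,b=pickle.load(open('v0.pkl','rb'))
for n,c,rb,rk,rw,rr in(('top',a,(215,90,320,175),(395,145,445,230),(360,130,450,250),(230,150,260,190)),('side',b,(140,160,250,250),(260,130,365,170),(260,130,365,175),(200,210,250,240))):
    m=masks(c)
    W=lambda p,z: np.array([onz(c,q,z) for q in p])
    print(n,'lid',rect(W(blob(m['blue'],rb),.091)))
    for nm,z in(('table-z .034',.034),('z.023',.023)):
        P=W(blob(m['black'],rk),z); print(' handle',nm,rect(P))
    print(' board',rect(W(blob(m['white'],rw),.012)))
    r=blob(m['red'],rr); print(' red px',r.min(0),r.max(0),rect(W(r,.1025)))
    x0,y0,x1,y1=rk; 
    cr=cv2.resize(c['pixels'][y0-10:y1+20,x0-20:x1+10],None,fx=4,fy=4,interpolation=cv2.INTER_CUBIC)
    x0,y0,x1,y1=rb; cr2=cv2.resize(c['pixels'][y0:y1+20,x0:x1],None,fx=4,fy=4,interpolation=cv2.INTER_CUBIC)
    h=max(cr.shape[0],cr2.shape[0]); o=np.zeros((h,cr.shape[1]+cr2.shape[1],3),np.uint8);o[:cr.shape[0],:cr.shape[1]]=cr;o[:cr2.shape[0],cr.shape[1]:]=cr2
    print(o.shape); cv2.imwrite(f'pics/crop_{n}.png',cv2.resize(o[:,:,::-1],(min(800,o.shape[1]),int(o.shape[0]*min(800,o.shape[1])/o.shape[1]))))
# other knife candidates, handles at table level
for nm,roi in(('small(322,211)',(300,195,340,225)),('(418,294)',(395,280,435,305))):
    print(nm,rect(np.array([onz(a,q,.02) for q in blob(masks(a)['black'],roi)])))
E
```

```text
top lid (array([702.6,  47.5]), 216.7, 144.5, -81.33)
 handle table-z .034 (array([ 497.2, -385.1]), 105.3, 20.2, 17.3)
 handle z.023 (array([ 499.5, -388.7]), 106.2, 20.4, 17.3)
 board (array([ 523.7, -353.3]), 270.8, 139.2, 6.17)
 red px [240. 166.] [245. 181.] (array([579.7, 112.6]), 43.9, 10.7, -15.73)
(460, 740, 3)
side lid (array([702.7,  47.6]), 223.7, 146.6, -81.6)
 handle table-z .034 (array([ 493.9, -374.9]), 104.9, 44.6, 15.01)
 handle z.023 (array([ 498.2, -391.4]), 106.6, 45.3, 15.01)
 board (array([ 523.6, -354. ]), 275.9, 148.3, 6.02)
 red px [216. 215.] [237. 232.] (array([579.6, 108. ]), 56.0, 46.1, -60.18)
(440, 980, 3)
small(322,211) (array([ 478.6, -101.4]), 78.7, 12.5, -62.25)
(418,294) (array([ 229.3, -346.3]), 79.5, 14.1, -67.88)
```

View pics/crop_top.png

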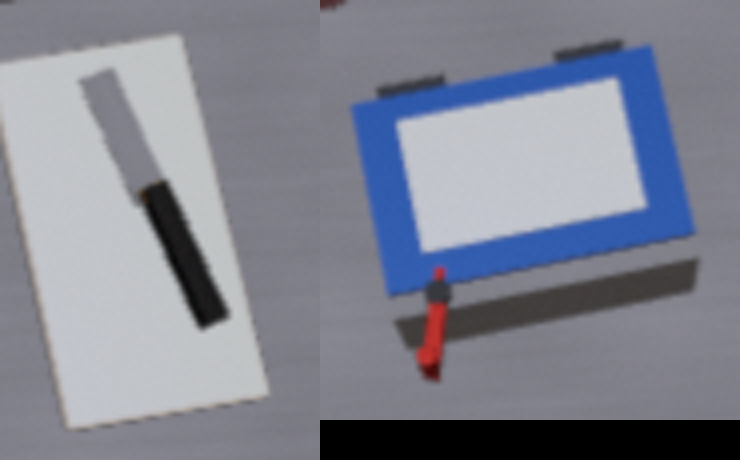

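The crop shows the large palette knife, black handle with a broad blade pointing up-left. Its handle measures 106x20 mm, against 79x13 mm for the other two, so this is the one meant. The catch pivot is near (244.5,163) and the pin near (242,179) in the top view. Next, the side crop for the pin.

View pics/crop_side.png

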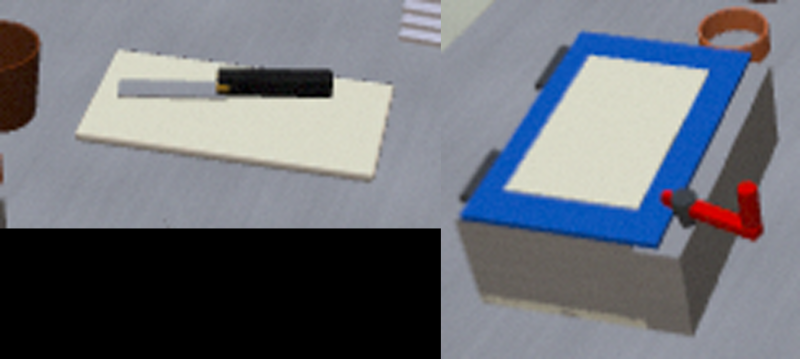

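```bash
python3 - <<'E'
from h import *; import pickle
a,b=pickle.load(open('v0.pkl','rb'))
k=np.deg2rad(8.5); kx=np.array([np.cos(k),np.sin(k),0]);ky=np.array([-np.sin(k),np.cos(k),0]); O=np.array([.7001,.0471,0])
W=lambda x,y,z:O+kx*x/1e3+ky*y/1e3+np.array([0,0,z/1e3])
for an in(-20,-10,0,10,20,30):
    t=np.deg2rad(an); px,py=-79-55*np.cos(t),75+55*np.sin(t)
    print(an,[np.round(proj(c,[W(px,py,102.5),W(px,py,137.5)]),1).tolist() for c in(a,b)],np.round(W(px,py,124.5),4))
print([proj(c,[W(-79,75,102.5)]).round(1) for c in(a,b)])
for c,roi in((a,(230,150,260,190)),(b,(200,210,250,240))):
    r=masks(c)['red'];x0,y0,x1,y1=roi
    for y in range(y0,y1):
        q=np.where(r[y,x0:x1])[0]
        if len(q): print(y,q.min()+x0,q.max()+x0,end='; ')
    print()
# knife ends & handle axis, top view
bl=[(400.5,155.5),(411,151)]
m=masks(a)
P=np.array([onz(a,q,.034) for q in blob(m['black'],(395,145,445,230))]); print(cv2.boxPoints(cv2.minAreaRect((P[:,:2]*1e3).astype(np.float32))).round(1))
i=a['pixels'][145:195,393:425].astype(int); g=(i.max(2)<190)&(i.max(2)>90)
q=np.argwhere(cv2.morphologyEx(g.astype(np.uint8),cv2.MORPH_OPEN,np.ones((3,3))))[:,::-1]+[393,145]
print('blade',rect(np.array([onz(a,p,.0145) for p in q.astype(float)])))
E
```

```text
-20 [[[254.1, 178.9], [253.0, 175.4]], [[238.0, 219.0], [236.7, 207.5]]] [0.5625 0.0834 0.1245]
-10 [[[250.9, 180.4], [249.8, 177.0]], [[237.9, 221.9], [236.6, 210.4]]] [0.5587 0.0921 0.1245]
0 [[[247.5, 181.4], [246.3, 178.0]], [[237.0, 224.9], [235.6, 213.3]]] [0.5565 0.1015 0.1245]
10 [[[244.0, 181.8], [242.7, 178.4]], [[235.4, 227.7], [234.0, 216.1]]] [0.5559 0.111  0.1245]
20 [[[240.5, 181.7], [239.1, 178.2]], [[233.1, 230.5], [231.6, 218.8]]] [0.557  0.1206 0.1245]
30 [[[237.1, 180.9], [235.6, 177.4]], [[230.1, 232.9], [228.5, 221.3]]] [0.5597 0.1298 0.1245]
[array([[243.8, 162.6]]), array([[213.6, 221.4]])]
166 244 245; 167 243 245; 168 243 245; 169 243 245; 170 242 245; 171 242 245; 172 242 245; 173 242 245; 174 242 244; 175 242 244; 176 241 244; 177 241 244; 178 240 244; 179 240 243; 180 241 243; 181 241 242; 
215 234 234; 216 231 235; 217 231 236; 218 231 236; 219 208 236; 220 208 236; 221 208 236; 222 209 236; 223 216 236; 224 216 236; 225 216 236; 226 217 237; 227 219 237; 228 222 237; 229 224 237; 230 227 237; 231 231 237; 232 233 236; 
[[ 443.9 -391.1]
 [ 449.9 -410.4]
 [ 550.4 -379.1]
 [ 544.4 -359.8]]
blade (array([ 602.7, -372.9]), 123.5, 92.6, -3.55)
```

The side crop shows the pin upright at about (233.5,217) with the catch turned only slightly. Both views fit a catch angle of about 12° and a pin at roughly (0.556, 0.113). Plan: grip the pin and swing it along its arc.

```bash
cat >> h.py <<'E'
k=np.deg2rad(8.5); O=np.array([700.1,47.1])
def kw(x,y): return O+np.array([np.cos(k)*x-np.sin(k)*y,np.sin(k)*x+np.cos(k)*y])
def plan(wps,start=None):
    """wps (x,y,z mm,yaw deg,jaw,nrows); prints rounded tool-frame rows"""
    s=bot.sense(); 
    p=np.r_[s['tool_pos']*1e3,np.rad2deg(s['orientation'][2])] if start is None else np.array(start,float)
    rows=[]
    for *g,j,n in wps:
        g=np.array(g,float); p0=p.copy(); d=g-p0
        for i in range(1,n+1):
            t=p0+d*i/n; e=t-p; y=np.deg2rad(p[3])
            r=[round(np.cos(y)*e[0]+np.sin(y)*e[1],0),round(np.sin(y)*e[0]-np.cos(y)*e[1],0),round(-e[2],0),round(-e[3]*2)/2]
            p=p+np.array([np.cos(y)*r[0]+np.sin(y)*r[1],np.sin(y)*r[0]-np.cos(y)*r[1],-r[2],-r[3]])
            rows.append([float(v) for v in r]+[j])
    for i in range(0,len(rows),12): print(str(rows[i:i+12]).replace('.0,',',').replace(' ',''))
    print('end',p.round(1))
E
python3 - <<'E'
from h import *
plan([(540,70,225,176.5,0.3,25),(556,113,180,176.5,.3,3)])
E
```

```text
[[21,-21,0,-6,0.3],[23,-18,0,-6,0.3],[24,-16,1,-6,0.3],[26,-13,-0,-6.5,0.3],[28,-10,0,-6,0.3],[28,-7,0,-6,0.3],[29,-4,1,-6,0.3],[29,-1,-0,-6,0.3],[30,2,0,-6,0.3],[29,5,0,-6.5,0.3],[28,8,1,-6,0.3],[27,11,-0,-6,0.3]]
[[26,14,-0,-6,0.3],[24,16,0,-6,0.3],[22,19,0,-6,0.3],[20,21,1,-6.5,0.3],[18,24,-0,-6,0.3],[15,25,0,-6,0.3],[12,26,0,-6,0.3],[10,28,1,-6,0.3],[7,28,-0,-6,0.3],[3,29,0,-6.5,0.3],[1,30,0,-6,0.3],[-3,29,0,-6,0.3]]
[[-6,28,1,-6,0.3],[-4,15,15,0,0.3],[-5,15,15,0,0.3],[-4,14,15,0,0.3]]
end [555.8 112.6 179.7 176.5]
```

Call:
{"api": "arm_command", "payload": {"increments": [[21,-21,0,-6,0.3],[23,-18,0,-6,0.3],[24,-16,1,-6,0.3],[26,-13,0,-6.5,0.3],[28,-10,0,-6,0.3],[28,-7,0,-6,0.3],[29,-4,1,-6,0.3],[29,-1,0,-6,0.3],[30,2,0,-6,0.3],[29,5,0,-6.5,0.3],[28,8,1,-6,0.3],[27,11,0,-6,0.3]]}}

```text
time_s: 1.1
tool_pos: [0.4049, -0.2842, 0.2281]
orientation: [-3.141, -0.0, 1.707]
contact_force: [0.1, -0.3, 0.3]
width: 0.0602
```

Call:
{"api": "arm_command", "payload": {"increments": [[26,14,0,-6,0.3],[24,16,0,-6,0.3],[22,19,0,-6,0.3],[20,21,1,-6.5,0.3],[18,24,0,-6,0.3],[15,25,0,-6,0.3],[12,26,0,-6,0.3],[10,28,1,-6,0.3],[7,28,0,-6,0.3],[3,29,0,-6.5,0.3],[1,30,0,-6,0.3],[-3,29,0,-6,0.3]]}}

```text
time_s: 2.1
tool_pos: [0.5298, 0.044, 0.2263]
orientation: [-3.142, -0.0, 2.981]
contact_force: [1.0, -0.8, 0.1]
width: 0.0597
```

Call:
{"api": "arm_command", "payload": {"increments": [[-6,28,1,-6,0.3],[-4,15,15,0,0.3],[-5,15,15,0,0.3],[-4,14,15,0,0.3],[0,0,0,0,0.3],[0,0,0,0,0.3],[0,0,0,0,0.3]]}}

```text
time_s: 2.68
tool_pos: [0.5559, 0.1119, 0.1806]
orientation: [-3.141, -0.0, 3.081]
contact_force: [-0.6, -0.4, 0.5]
width: 0.06
```

```bash
python3 - <<'E'
from h import *
s=bot.sense(); print(s['time_s'],s['tool_pos'],np.rad2deg(s['orientation']),s['qpos'].round(2),s['width'])
c=wrist(); save('w1',c); print(proj(c,[[.556,.113,.1375],[.556,.113,.1025],[.611,.1096,.1025]]).round(1))
E
```

```text
2.6833 [0.55587379 0.11185093 0.18057042] [-1.79989885e+02 -1.04152980e-02  1.76499661e+02] [ 0.25  0.38 -0.69  1.87  0.29  0.99  0.94] 0.05995949931412446
[[282.7 240.4]
 [282.2 221.5]
 [281.9 296. ]]
```

View pics/w1.png

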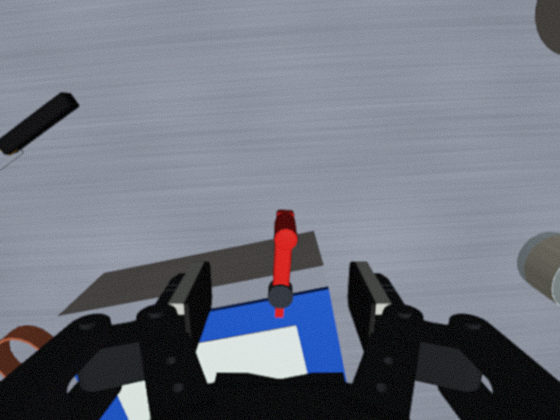

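The wrist view shows the pin top at (285,239), within 1 mm of the prediction, and the pivot at (280.5,294). I'll descend and grip.

Call:
{"api": "arm_command", "payload": {"increments": [[0,0,18,0,0.3],[0,0,18,0,0.3],[0,0,18,0,0.3],[0,0,16,0,0.3],[0,0,0,0,0.9],[0,0,0,0,0.9],[0,0,0,0,0.9],[0,0,0,0,0.9],[0,0,0,0,0.9],[0,0,0,0,0.9]], "grip_force": 25}}

```text
time_s: 3.57
tool_pos: [0.5565, 0.1124, 0.1115]
orientation: [3.141, 0.002, 3.08]
contact_force: [-2.3, -1.2, 9.1]
width: 0.0133
```

```bash
python3 - <<'E'
from h import *
s=bot.sense(); p=s['tool_pos']*1e3; print(p,s['width'],s['contact_force'])
piv=kw(-79,75); v=p[:2]-piv; kxy=np.array([[np.cos(k),np.sin(k)],[-np.sin(k),np.cos(k)]])@v; t0=np.rad2deg(np.arctan2(kxy[1],-kxy[0])); print(piv,np.linalg.norm(v),t0)
y0=np.rad2deg(s['orientation'][2]); w=[]
for t in np.linspace(t0,91,17)[1:]:
    a=np.deg2rad(t); q=kw(-79-55*np.cos(a),75+55*np.sin(a)); w.append((*q,p[2],y0-(t-t0),.9,1))
plan(w)
E
```

```text
[556.50663119 112.42073658 111.54914545] 0.01329556911398128 [-2.3000055  -1.19742881  9.13886414]
[610.88204096 109.59924627] 54.448562840959454 11.470361652440838
[[0,5,-0,5,0.9],[0,4,-0,5,0.9],[0,5,-0,5,0.9],[-0,5,-0,5,0.9],[-0,5,-0,5,0.9],[-0,5,-0,5,0.9],[-1,4,-0,5,0.9],[0,5,-0,5,0.9],[0,5,-0,4.5,0.9],[0,5,-0,5,0.9],[-0,4,-0,5,0.9],[-0,5,-0,5,0.9]]
[[-1,5,-0,5,0.9],[0,5,-0,5,0.9],[0,4,-0,5,0.9],[-0,5,-0,5,0.9]]
end [603.5 164.1 111.5  97. ]
```

Call:
{"api": "arm_command", "payload": {"increments": [[0,5,0,5,0.9],[0,4,0,5,0.9],[0,5,0,5,0.9],[0,5,0,5,0.9],[0,5,0,5,0.9],[0,5,0,5,0.9],[-1,4,0,5,0.9],[0,5,0,5,0.9]]}}

```text
time_s: 4.23
tool_pos: [0.5713, 0.1462, 0.1116]
orientation: [3.14, 0.002, 2.378]
contact_force: [3.4, -5.3, 4.6]
width: 0.013
```

Call:
{"api": "arm_command", "payload": {"increments": [[0,5,0,4.5,0.9],[0,5,0,5,0.9],[0,4,0,5,0.9],[0,5,0,5,0.9],[-1,5,0,5,0.9],[0,5,0,5,0.9],[0,4,0,5,0.9],[0,5,0,5,0.9],[0,0,0,0,0.9],[0,0,0,0,0.9]]}}

```text
time_s: 5.07
tool_pos: [0.6024, 0.1622, 0.1111]
orientation: [-3.14, 0.003, 1.691]
contact_force: [-10.0, -10.2, 13.1]
width: 0.0132
```

```bash
python3 - <<'E'
from h import *
s=bot.sense(); p=s['tool_pos']*1e3; print(p,s['width'],s['contact_force'])
piv=kw(-79,75); v=p[:2]-piv; kxy=np.array([[np.cos(k),np.sin(k)],[-np.sin(k),np.cos(k)]])@v; print(np.linalg.norm(v),np.rad2deg(np.arctan2(kxy[1],-kxy[0])))
E
```

```text
[602.40261275 162.15721273 111.14512045] 0.013158325405936888 [-10.03830533 -10.19458306  13.07519246]
53.23758579074093 89.33517006107034
```

Call:
{"api": "arm_command", "payload": {"increments": [[0,0,0,0,0.3],[0,0,0,0,0.3],[0,0,0,0,0.3],[0,0,-10,0,0.3],[0,0,-25,0,0.3],[0,0,-30,0,0.3],[0,0,-30,0,0.3]]}}

```text
time_s: 5.65
tool_pos: [0.6026, 0.1642, 0.207]
orientation: [-3.141, -0.0, 1.693]
contact_force: [1.1, -1.0, -1.2]
width: 0.0598
```

```bash
python3 - <<'E'
from h import *
plan([(505,-383,190,17.3,.3,19)])
E
```

```text
[[-28,-9,1,4,0.3],[-28,-6,1,4.5,0.3],[-29,-5,1,4,0.3],[-29,-2,1,4.5,0.3],[-30,-0,0,4,0.3],[-29,2,1,4,0.3],[-29,4,1,4.5,0.3],[-29,6,1,4,0.3],[-28,8,1,4.5,0.3],[-27,11,1,4,0.3],[-26,12,1,4,0.3],[-26,14,1,4.5,0.3]]
[[-24,16,1,4,0.3],[-24,18,0,4,0.3],[-22,19,1,4.5,0.3],[-20,21,1,4,0.3],[-19,23,1,4.5,0.3],[-17,23,1,4,0.3],[-15,25,1,4,0.3]]
end [ 505.1 -382.6  190.    17.5]
```

Call:
{"api": "arm_command", "payload": {"increments": [[-28,-9,1,4,0.3],[-28,-6,1,4.5,0.3],[-29,-5,1,4,0.3],[-29,-2,1,4.5,0.3],[-30,0,0,4,0.3],[-29,2,1,4,0.3],[-29,4,1,4.5,0.3],[-29,6,1,4,0.3],[-28,8,1,4.5,0.3],[-27,11,1,4,0.3],[-26,12,1,4,0.3],[-26,14,1,4.5,0.3]]}}

```text
time_s: 6.65
tool_pos: [0.541, -0.1824, 0.1953]
orientation: [3.141, -0.001, 0.809]
contact_force: [0.6, 0.2, -0.5]
width: 0.06
```

Call:
{"api": "arm_command", "payload": {"increments": [[-24,16,1,4,0.3],[-24,18,0,4,0.3],[-22,19,1,4.5,0.3],[-20,21,1,4,0.3],[-19,23,1,4.5,0.3],[-17,23,1,4,0.3],[-15,25,1,4,0.3],[0,0,0,0,0.3],[0,0,0,0,0.3],[0,0,0,0,0.3]]}}

```text
time_s: 7.48
tool_pos: [0.5056, -0.382, 0.1887]
orientation: [-3.141, -0.001, 0.307]
contact_force: [-0.3, 0.5, -1.1]
width: 0.0598
```

```bash
python3 - <<'E'
from h import *
s=bot.sense(); print(s['time_s'],s['tool_pos'],np.rad2deg(s['orientation'][2]))
c=wrist(); t=bot.capture('top'); 
print(proj(c,[[.521,-.379,.034],[.5474,-.3694,.034],[.638,-.341,.0145]]).round(1))
o=np.hstack([cv2.resize(c['pixels'],(440,330)),cv2.resize(t['pixels'][90:195,200:315],(360,330),interpolation=cv2.INTER_CUBIC)]); cv2.imwrite('pics/w2.png',o[:,:,::-1]); cv2.imwrite('w2full.png',c['pixels'][:,:,::-1])
E
```

```text
7.4833 [ 0.5056262  -0.38197702  0.18870471] 17.581269413771647
[[280.3 179.6]
 [278.9 146.6]
 [279.3  28.9]]
```

View pics/w2.png

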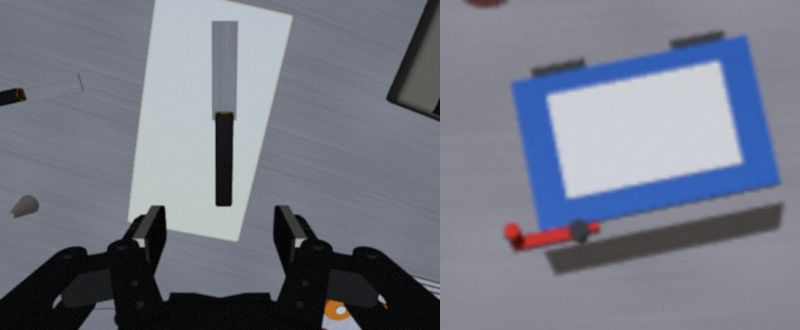

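The catch points fully to the keeper's +y side: pin at (513,232) and pivot at (580,230) in the crop. In the wrist view the knife is square to the jaws, with handle x≈224 (scaled) and the blade junction at y≈114. I'll measure it.

```bash
python3 - <<'E'
from h import *
c=wrist(); m=masks(c)
h=blob(m['black'],(260,130,310,275)); print(h.min(0),h.max(0))
P=np.array([onz(c,q,.034) for q in h]); print(rect(P)); 
hsv=cv2.cvtColor(c['pixels'],cv2.COLOR_RGB2HSV)
g=(hsv[...,2]>100)&(hsv[...,2]<185); b=blob(g,(255,15,320,150)); print(b.min(0),b.max(0)); Q=np.array([onz(c,q,.0145) for q in b]); print('blade',rect(Q))
for q in [(286,b[:,1].min())]: print('tip',onz(c,q,.0145))
u=np.deg2rad(rect(P)[3]); d=np.array([np.cos(u),np.sin(u)])
e=(P[:,:2]@d); f=P[:,:2]@np.array([-d[1],d[0]]); print('junction along',e.max()*1e3,'back',e.min()*1e3,'lateral',f.min()*1e3,f.max()*1e3)
g=d*(e.max()*1e3-30)+np.array([-d[1],d[0]])*(f.min()+f.max())*500; print('grip',g)
E
```

```text
[275. 143.] [297. 262.]
(array([ 500.9, -389.8]), 108.0, 18.5, 17.46)
[270.  27.] [303. 149.]
blade (array([ 593.7, -360.9]), 100.6, 28.2, 17.29)
tip [ 0.64136177 -0.34511092  0.0145    ]
junction along 414.85483900545194 back 306.89735429079354 lateral -531.3415888589168 -512.8397958128933
grip [ 523.77132991 -382.56441562]
```

```bash
python3 - <<'E'
from h import *
plan([(528.5,-381,60,17.4,.3,6),(528.5,-381,14.5,17.4,.3,4)])
E
```

```text
[[4,1,21,0,0.3],[3,1,22,0,0.3],[4,1,21,0,0.3],[3,1,22,0,0.3],[4,1,21,0,0.3],[4,1,22,0,0.3],[-0,0,11,0,0.3],[-0,0,12,0,0.3],[-0,0,11,0,0.3],[-0,0,11,0,0.3]]
end [ 528.7 -380.5   14.7   17.6]
```

Call:
{"api": "arm_command", "payload": {"increments": [[4,1,21,0,0.3],[3,1,22,0,0.3],[4,1,21,0,0.3],[3,1,22,0,0.3],[4,1,21,0,0.3],[4,1,22,0,0.3],[0,0,12,0,0.3],[0,0,12,0,0.3],[0,0,11,0,0.3],[0,0,10,0,0.3]]}}

```text
time_s: 8.47
tool_pos: [0.5281, -0.3818, 0.014]
orientation: [3.141, -0.0, 0.306]
contact_force: [0.5, -0.9, 0.7]
width: 0.0597
```

Call:
{"api": "arm_command", "payload": {"increments": [[0,0,0,0,0.95],[0,0,0,0,0.95],[0,0,0,0,0.95],[0,0,0,0,0.95],[0,0,0,0,0.95],[0,0,0,0,0.95]], "grip_force": 120}}

```text
time_s: 8.97
tool_pos: [0.5285, -0.3823, 0.0156]
orientation: [3.14, -0.001, 0.305]
contact_force: [-1.8, 1.4, 6.8]
width: 0.0174
```

Call:
{"api": "arm_command", "payload": {"increments": [[0,0,-10,0,0.95],[0,0,-20,0,0.95],[0,0,-30,0,0.95],[0,0,-30,0,0.95],[0,0,-30,0,0.95],[0,0,-15,0,0.95]]}}

```text
time_s: 9.47
tool_pos: [0.529, -0.3827, 0.1543]
orientation: [3.138, -0.003, 0.305]
contact_force: [0.1, -1.0, -1.7]
width: 0.0176
```

```bash
python3 - <<'E'
from h import *
s=bot.sense(); print(s['tool_pos'],s['width'])
plan([(*kw(-225,0),140,8.5,.95,14),(*kw(-225,0),105,8.5,.95,3)])
E
```

```text
[ 0.52903764 -0.382699    0.1543233 ] 0.01755930487766698
[[5,-28,1,0.5,0.95],[5,-28,1,1,0.95],[4,-29,1,0.5,0.95],[4,-28,1,0.5,0.95],[4,-28,1,0.5,0.95],[3,-28,1,1,0.95],[3,-29,1,0.5,0.95],[3,-28,1,0.5,0.95],[3,-29,1,1,0.95],[2,-28,1,0.5,0.95],[2,-29,1,0.5,0.95],[1,-28,1,0.5,0.95]]
[[1,-29,1,1,0.95],[1,-28,1,0.5,0.95],[0,-0,12,0,0.95],[0,-0,12,0,0.95],[0,-0,11,0,0.95]]
end [477.5  13.5 105.3   8.5]
```

Call:
{"api": "arm_command", "payload": {"increments": [[5,-28,1,0.5,0.95],[5,-28,1,1,0.95],[4,-29,1,0.5,0.95],[4,-28,1,0.5,0.95],[4,-28,1,0.5,0.95],[3,-28,1,1,0.95],[3,-29,1,0.5,0.95],[3,-28,1,0.5,0.95],[3,-29,1,1,0.95],[2,-28,1,0.5,0.95],[2,-29,1,0.5,0.95],[1,-28,1,0.5,0.95]]}}

```text
time_s: 10.47
tool_pos: [0.4836, -0.0408, 0.1384]
orientation: [3.141, -0.001, 0.174]
contact_force: [1.7, 0.5, -1.9]
width: 0.0173
```

Call:
{"api": "arm_command", "payload": {"increments": [[1,-29,1,1,0.95],[1,-28,1,0.5,0.95],[0,0,12,0,0.95],[0,0,12,0,0.95],[0,0,11,0,0.95],[0,0,0,0,0.95],[0,0,0,0,0.95]]}}

```text
time_s: 11.05
tool_pos: [0.4762, 0.0143, 0.1009]
orientation: [3.142, 0.0, 0.148]
contact_force: [-0.1, -0.1, -0.9]
width: 0.017
```

```bash
cat >> h.py <<'E'
def toolpt(s,x,y,z):
    return s['tool_pos']+R.from_euler('xyz',s['orientation']).as_matrix()@(np.array([x,y,z])/1e3)
def K3(p): # world m -> keeper mm
    v=p[:2]*1e3-O; return np.round([np.cos(k)*v[0]+np.sin(k)*v[1],-np.sin(k)*v[0]+np.cos(k)*v[1],p[2]*1e3],1)
E
python3 - <<'E'
from h import *
s=bot.sense(); print(s['tool_pos'],np.rad2deg(s['orientation']),s['width'],K3(toolpt(s,120,0,3.6)),s['qpos'].round(2))
c=wrist(); b=bot.capture('side')
tip=toolpt(s,120,0,1.1); pts=[tip,toolpt(s,25,0,1.1)]
led=[np.r_[kw(-85,y),81]/1e3 for y in(-110,110)]
for n,q in(('w',c),('s',b)): print(n,proj(q,pts+led).round(1).tolist())
u=proj(b,[tip])[0].astype(int); x0,y0=u[0]-60,u[1]-70
o=np.hstack([cv2.resize(c['pixels'][0:300],(448,240)),]) 
cr=cv2.resize(b['pixels'][y0:y0+120,x0:x0+160],(800,600),interpolation=cv2.INTER_CUBIC); cv2.imwrite('pics/s3.png',cr[:,:,::-1]); print(x0,y0)
cv2.imwrite('w3full.png',c['pixels'][:,:,::-1])
E
```

```text
[0.47622531 0.01429485 0.10087401] [1.79997375e+02 6.78506023e-03 8.50275678e+00] 0.016996043621029445 [-106.3    0.7   97.3] [-0.14  0.28 -0.02  2.16  0.01  0.7  -1.6 ]
w [[276.8, -24.5], [277.1, 225.2], [542.5, -54.7], [15.0, -54.7]]
s [[235.1, 202.8], [274.0, 208.2], [240.4, 180.0], [212.1, 239.4]]
175 132
```

View pics/s3.png

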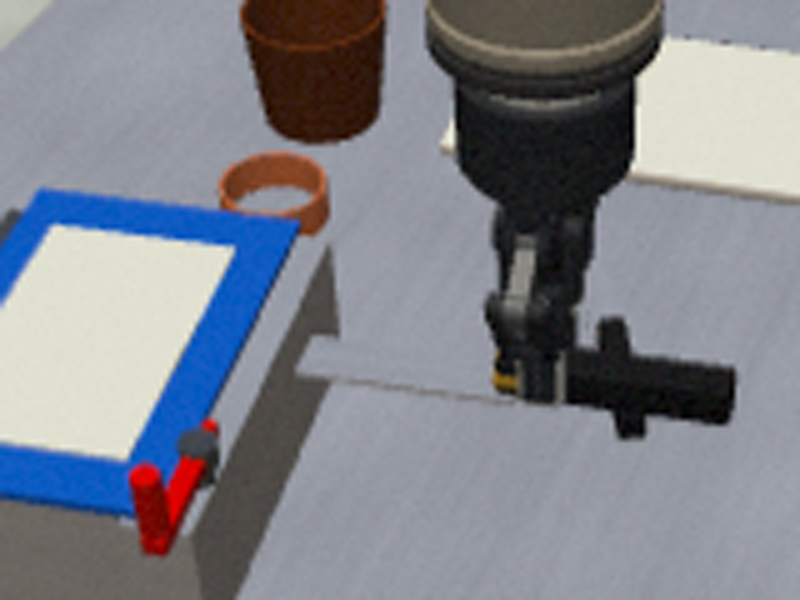

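The side crop shows the blade level, with its end at about (236,203) against a predicted (235,203), so the knife model holds. I'll move over the bare ledge and lower until it touches.

Call:
{"api": "arm_command", "payload": {"increments": [[10,0,0,0,0.95],[10,0,0,0,0.95],[9,0,5,0,0.95],[0,0,6,0,0.95],[0,0,0,0,0.95],[0,0,0,0,0.95]]}}

```text
time_s: 11.65
tool_pos: [0.5044, 0.0186, 0.0886]
orientation: [-3.142, 0.002, 0.148]
contact_force: [0.2, 0.2, -1.9]
width: 0.0173
```

Call:
{"api": "arm_command", "payload": {"increments": [[0,0,2,0,0.95],[0,0,0,0,0.95]]}}

```text
time_s: 11.82
tool_pos: [0.5046, 0.0186, 0.0871]
orientation: [-3.142, 0.001, 0.148]
contact_force: [-0.9, -0.8, -1.1]
width: 0.0173
```

Call:
{"api": "arm_command", "payload": {"increments": [[0,0,1,0,0.95],[0,0,0,0,0.95]]}}

```text
time_s: 11.98
tool_pos: [0.5048, 0.0186, 0.0863]
orientation: [-3.142, -0.0, 0.148]
contact_force: [-1.1, -0.4, -1.7]
width: 0.0176
```

Call:
{"api": "arm_command", "payload": {"increments": [[0,0,1,0,0.95],[0,0,0,0,0.95]]}}

```text
time_s: 12.15
tool_pos: [0.5049, 0.0187, 0.0853]
orientation: [-3.142, -0.0, 0.148]
contact_force: [-0.4, -0.3, -2.4]
width: 0.0172
```

Call:
{"api": "arm_command", "payload": {"increments": [[0,0,1,0,0.95],[0,0,0,0,0.95]]}}

```text
time_s: 12.32
tool_pos: [0.505, 0.0187, 0.0843]
orientation: [-3.142, -0.0, 0.149]
contact_force: [-0.2, 0.6, 0.8]
width: 0.0173
```

Call:
{"api": "arm_command", "payload": {"increments": [[0,0,1,0,0.95],[0,0,0,0,0.95]]}}

```text
time_s: 12.48
tool_pos: [0.505, 0.0187, 0.0834]
orientation: [-3.142, -0.0, 0.149]
contact_force: [-1.7, -0.0, 3.3]
width: 0.0171
```

Call:
{"api": "arm_command", "payload": {"increments": [[0,0,1,0,0.95],[0,0,0,0,0.95]]}}

```text
time_s: 12.65
tool_pos: [0.505, 0.0186, 0.0824]
orientation: [-3.142, -0.0, 0.148]
contact_force: [-2.8, 0.0, 6.7]
width: 0.0173
```

Contact comes at TCP z≈84.5 mm, which puts the underside at 81, as the ledge should be. I'll raise about 3 mm and slide in.

Call:
{"api": "arm_command", "payload": {"increments": [[0,0,-3,0,0.95],[0,0,0,0,0.95],[4,0,0,0,0.95],[4,0,0,0,0.95],[4,0,0,0,0.95],[0,0,0,0,0.95]]}}

```text
time_s: 13.15
tool_pos: [0.5178, 0.0207, 0.0853]
orientation: [-3.141, -0.0, 0.149]
contact_force: [-0.0, 0.3, -1.7]
width: 0.0172
```

Call:
{"api": "arm_command", "payload": {"increments": [[4,0,0,0,0.95],[4,0,0,0,0.95],[2,0,0,0,0.95],[0,0,0,0,0.95]]}}

```text
time_s: 13.48
tool_pos: [0.5273, 0.0221, 0.0853]
orientation: [-3.142, -0.0, 0.148]
contact_force: [-0.0, -0.9, -0.7]
width: 0.0171
```

Call:
{"api": "arm_command", "payload": {"increments": [[1,0,0,0,0.95],[0,0,0,0,0.95]]}}

```text
time_s: 13.65
tool_pos: [0.5277, 0.0221, 0.0853]
orientation: [-3.142, 0.0, 0.148]
contact_force: [-0.2, -0.8, -1.8]
width: 0.0174
```

```bash
python3 - <<'E'
from h import *
s=bot.sense(); print(K3(toolpt(s,120,0,3.6)),s['contact_force'],s['wrist_torque'])
E
```

```text
[-54.2   0.7  81.7] [-0.16813983 -0.75643895 -1.80966438] [-0.0022181   0.02586419  0.01005204]
```

Inserted about 16 mm with no force. I'll lift in small steps and watch the force.

Call:
{"api": "arm_command", "payload": {"increments": [[0,0,-2,0,0.95],[0,0,0,0,0.95]]}}

```text
time_s: 13.82
tool_pos: [0.5275, 0.022, 0.0875]
orientation: [-3.142, 0.0, 0.148]
contact_force: [-0.8, 0.3, -3.3]
width: 0.0176
```

Call:
{"api": "arm_command", "payload": {"increments": [[0,0,-2,0,0.95],[0,0,0,0,0.95]]}}

```text
time_s: 13.98
tool_pos: [0.5275, 0.022, 0.0894]
orientation: [-3.142, 0.0, 0.148]
contact_force: [-0.4, -0.4, -6.1]
width: 0.0173
```

Call:
{"api": "arm_command", "payload": {"increments": [[0,0,-2,0,0.95],[0,0,0,0,0.95]]}}

```text
time_s: 14.15
tool_pos: [0.5275, 0.022, 0.0915]
orientation: [-3.142, 0.0, 0.148]
contact_force: [0.3, -0.2, -6.1]
width: 0.017
```

Call:
{"api": "arm_command", "payload": {"increments": [[0,0,-2,0,0.95],[0,0,0,0,0.95]]}}

```text
time_s: 14.32
tool_pos: [0.5275, 0.022, 0.0935]
orientation: [-3.142, 0.0, 0.149]
contact_force: [0.4, 0.3, -6.7]
width: 0.0172
```

```bash
python3 - <<'E'
from h import *
s=bot.sense(); print(K3(toolpt(s,120,0,3.6)),s['contact_force'],s['wrist_torque'])
b=bot.capture('side'); cr=cv2.resize(b['pixels'][140:260,140:300],(800,600),interpolation=cv2.INTER_CUBIC); cv2.imwrite('pics/s4.png',cr[:,:,::-1])
E
```

```text
[-54.4   0.7  89.8] [ 0.43855286  0.29405124 -6.68109005] [-0.06416215  0.59733833 -0.00079909]
```

View pics/s4.png

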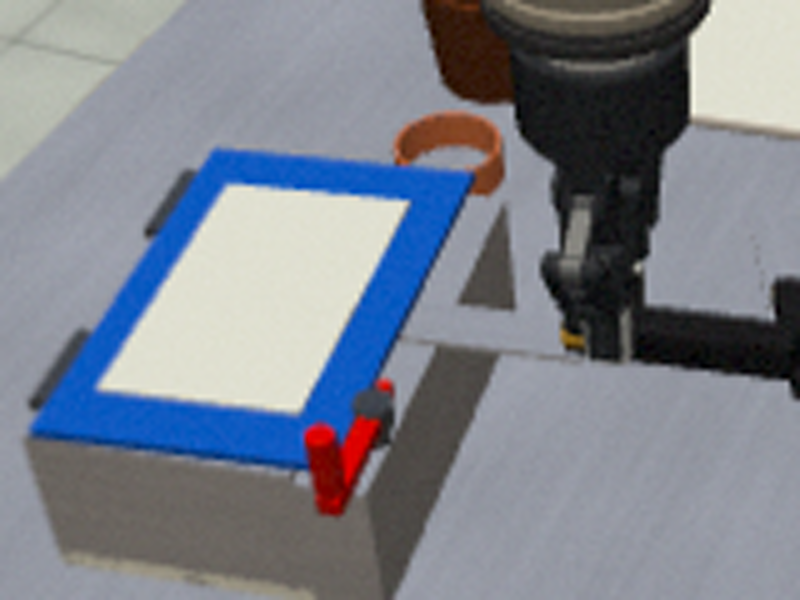

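The lid's front edge has risen, with the blade under it at about (400,335), and the force holds steady at about 5–6 N. Now I'll follow the lip's arc.

```bash
python3 - <<'E'
from h import *
s=bot.sense(); w=[];y0=np.rad2deg(s['orientation'][2])
p=s['tool_pos']*1e3
for f in np.linspace(0,1,37)[1:]:
    th=np.deg2rad(2.8+f*(88-2.8)); r=129-19*f
    q=kw(75-r*np.cos(th)-120,0.7); w.append((*q,86+r*np.sin(th)-2.5+3.6,y0,.95,1))
plan(w)
E
```

```text
[[1,0,-5,0,0.95],[2,0,-5,0,0.95],[1,0,-6,0,0.95],[1,0,-5,0,0.95],[2,0,-5,0,0.95],[2,0,-5,0,0.95],[2,0,-4,0,0.95],[2,0,-5,0,0.95],[3,0,-4,0,0.95],[3,0,-5,0,0.95],[2,0,-4,0,0.95],[3,0,-4,0,0.95]]
[[4,0,-4,0,0.95],[3,0,-4,0,0.95],[3,0,-4,0,0.95],[4,0,-3,0,0.95],[4,0,-4,0,0.95],[3,0,-3,0,0.95],[4,0,-3,0,0.95],[4,0,-3,0,0.95],[5,0,-2,0,0.95],[4,0,-3,0,0.95],[4,0,-2,0,0.95],[5,0,-2,0,0.95]]
[[4,0,-2,0,0.95],[4,0,-2,0,0.95],[5,0,-1,0,0.95],[5,0,-1,0,0.95],[4,0,-1,0,0.95],[5,0,-1,0,0.95],[4,0,-1,0,0.95],[5,0,-1,0,0.95],[5,0,0,0,0.95],[4,0,-0,0,0.95],[5,0,0,0,0.95],[5,0,0,0,0.95]]
end [652.1  40.7 197.4   8.5]
```

Call:
{"api": "arm_command", "payload": {"increments": [[1,0,-5,0,0.95],[2,0,-5,0,0.95],[1,0,-6,0,0.95],[1,0,-5,0,0.95],[2,0,-5,0,0.95],[2,0,-5,0,0.95]]}}

```text
time_s: 14.87
tool_pos: [0.5366, 0.0234, 0.125]
orientation: [-3.142, 0.0, 0.148]
contact_force: [-4.8, -0.6, -4.4]
width: 0.0177
```

Call:
{"api": "arm_command", "payload": {"increments": [[2,0,-4,0,0.95],[2,0,-5,0,0.95],[3,0,-4,0,0.95],[3,0,-5,0,0.95],[2,0,-4,0,0.95],[3,0,-4,0,0.95]]}}

```text
time_s: 15.37
tool_pos: [0.5515, 0.0256, 0.1508]
orientation: [-3.142, 0.0, 0.148]
contact_force: [-5.6, -0.4, -4.2]
width: 0.0169
```

```bash
python3 - <<'E'
from h import *
s=bot.sense(); print(K3(toolpt(s,120,0,3.6)),s['contact_force'],s['wrist_torque'])
b=bot.capture('side'); cr=cv2.resize(b['pixels'][110:230,140:300],(800,600),interpolation=cv2.INTER_CUBIC); cv2.imwrite('pics/s5.png',cr[:,:,::-1])
E
```

```text
[-30.1   0.7 147.2] [-5.57819793 -0.44014034 -4.21173445] [-0.21322544  1.66277117  0.03065337]
```

View pics/s5.png

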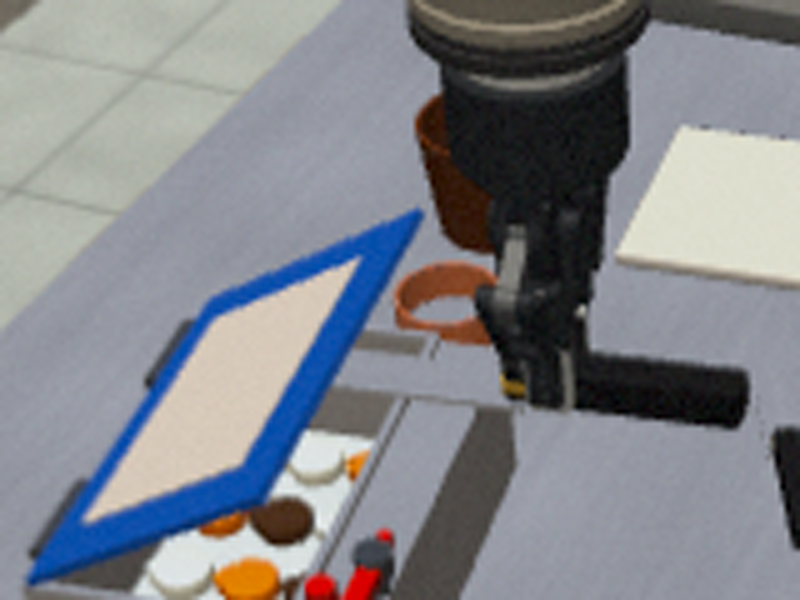

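The lid is well up, with the blade holding it and the knife still level in the grip. Continuing along the arc.

Call:
{"api": "arm_command", "payload": {"increments": [[4,0,-4,0,0.95],[3,0,-4,0,0.95],[3,0,-4,0,0.95],[4,0,-3,0,0.95],[4,0,-4,0,0.95],[3,0,-3,0,0.95],[4,0,-3,0,0.95],[4,0,-3,0,0.95],[5,0,-2,0,0.95],[4,0,-3,0,0.95],[4,0,-2,0,0.95],[5,0,-2,0,0.95]]}}

```text
time_s: 16.42
tool_pos: [0.5982, 0.0326, 0.1878]
orientation: [-3.142, -0.0, 0.148]
contact_force: [-6.0, -1.2, -1.5]
width: 0.0172
```

Call:
{"api": "arm_command", "payload": {"increments": [[4,0,-2,0,0.95],[4,0,-2,0,0.95],[5,0,-1,0,0.95],[5,0,-1,0,0.95],[4,0,-1,0,0.95],[5,0,-1,0,0.95],[4,0,-1,0,0.95],[5,0,-1,0,0.95],[5,0,0,0,0.95],[4,0,0,0,0.95]]}}

```text
time_s: 17.25
tool_pos: [0.6434, 0.0394, 0.1981]
orientation: [-3.142, -0.002, 0.148]
contact_force: [-4.9, -0.7, 0.7]
width: 0.0173
```

```bash
python3 - <<'E'
from h import *
s=bot.sense(); t=K3(toolpt(s,120,0,3.6)); print(t,s['contact_force'],s['wrist_torque'],s['width'])
b=bot.capture('side')
for th in (75,80,85,90): # lid far/near lip corners, underside
    a=np.deg2rad(th); P=[np.r_[kw(75-145*np.cos(a),y),86+145*np.sin(a)]/1e3 for y in(-110,110)]; print(th,proj(b,P).round(1).tolist())
cr=cv2.resize(b['pixels'][60:260,100:366],(800,600),interpolation=cv2.INTER_CUBIC); cv2.imwrite('pics/s6.png',cr[:,:,::-1])
E
```

```text
[ 62.8   0.8 194.8] [-4.94483183 -0.65686364  0.66947204] [-0.10501883  0.85722038 -0.01621888] 0.017308223431013924
75 [[187.0, 126.1], [146.3, 181.0]]
80 [[182.0, 124.6], [140.3, 179.2]]
85 [[177.0, 123.5], [134.5, 177.8]]
90 [[172.1, 122.7], [128.7, 176.9]]
```

View pics/s6.png

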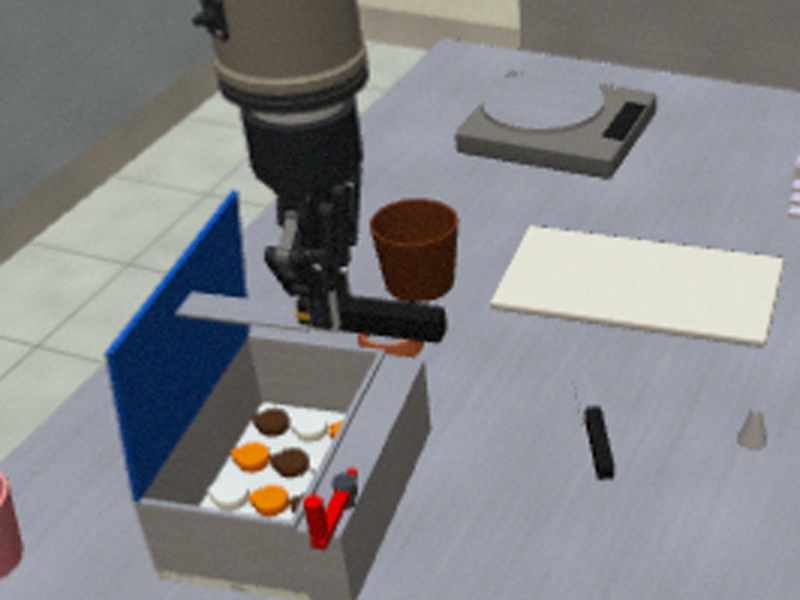

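The lid's near corner is at about (136.6,178) full-frame, so it stands at about 84°, which agrees with the tip position. Another 11 mm or so brings it upright.

Call:
{"api": "arm_command", "payload": {"increments": [[4,0,0,0,0.95],[4,0,0,0,0.95],[3,0,0,0,0.95],[0,0,0,0,0.95],[0,0,0,0,0.95]]}}

```text
time_s: 17.72
tool_pos: [0.6538, 0.041, 0.1974]
orientation: [-3.142, -0.001, 0.149]
contact_force: [0.2, 0.1, -1.6]
width: 0.017
```

```bash
python3 - <<'E'
from h import *
s=bot.sense(); t=K3(toolpt(s,120,0,3.6)); print(t,s['contact_force'],90-np.rad2deg(np.arctan2(75-t[0],t[2]-86)))
plan([(*kw(-130,0.7),198,8.5,.95,6),(515,-120,198,10,.95,6),(528.5,-382,150,17.5,.95,10),(528.5,-382,45,17.5,.95,5)])
E
```

```text
[ 73.3   0.8 193.9] [ 0.23159233  0.07987614 -1.59741201] 89.09736082553083
[[-14,0,-0,0,0.95],[-14,0,-0,0,0.95],[-14,0,-0,0,0.95],[-14,0,-0,0,0.95],[-13,0,-1,0,0.95],[-14,0,0,0,0.95],[-13,23,0,0,0.95],[-13,23,0,-0.5,0.95],[-13,23,0,0,0.95],[-13,23,0,-0.5,0.95],[-14,23,0,0,0.95],[-13,23,0,-0.5,0.95]]
[[-3,26,5,-0.5,0.95],[-4,26,5,-1,0.95],[-4,26,5,-0.5,0.95],[-4,26,4,-1,0.95],[-4,26,5,-0.5,0.95],[-5,25,5,-1,0.95],[-6,26,5,-0.5,0.95],[-5,26,5,-1,0.95],[-6,25,5,-0.5,0.95],[-6,26,4,-1,0.95],[-0,-0,21,0,0.95],[-0,-0,21,0,0.95]]
[[-0,-0,21,0,0.95],[-0,-0,21,0,0.95],[-0,-0,21,0,0.95]]
end [ 528.8 -382.1   45.4   17.5]
```

Call:
{"api": "arm_command", "payload": {"increments": [[-14,0,0,0,0.95],[-14,0,0,0,0.95],[-14,0,0,0,0.95],[-14,0,0,0,0.95],[-13,0,-1,0,0.95],[-14,0,0,0,0.95],[-13,23,0,0,0.95],[-13,23,0,-0.5,0.95],[-13,23,0,0,0.95],[-13,23,0,-0.5,0.95],[-14,23,0,0,0.95],[-13,23,0,-0.5,0.95]]}}

```text
time_s: 18.72
tool_pos: [0.5144, -0.1212, 0.1986]
orientation: [3.141, -0.001, 0.175]
contact_force: [-0.0, -0.1, -1.4]
width: 0.0177
```

Call:
{"api": "arm_command", "payload": {"increments": [[-3,26,5,-0.5,0.95],[-4,26,5,-1,0.95],[-4,26,5,-0.5,0.95],[-4,26,4,-1,0.95],[-4,26,5,-0.5,0.95],[-5,25,5,-1,0.95],[-6,26,5,-0.5,0.95],[-5,26,5,-1,0.95],[-6,25,5,-0.5,0.95],[-6,26,4,-1,0.95],[0,0,21,0,0.95],[0,0,21,0,0.95]]}}

```text
time_s: 19.72
tool_pos: [0.5284, -0.3848, 0.1085]
orientation: [3.139, -0.002, 0.303]
contact_force: [-0.0, 0.8, -1.7]
width: 0.0174
```

Call:
{"api": "arm_command", "payload": {"increments": [[0,0,21,0,0.95],[0,0,21,0,0.95],[0,0,21,0,0.95],[0,0,0,0,0.95],[0,0,0,0,0.95]]}}

```text
time_s: 20.13
tool_pos: [0.5279, -0.382, 0.0449]
orientation: [-3.141, 0.001, 0.306]
contact_force: [-0.2, 0.1, -1.1]
width: 0.0173
```

```bash
python3 - <<'E'
from h import *
s=bot.sense(); print(s['tool_pos'],np.rad2deg(s['orientation'][2]),s['contact_force'])
b=bot.capture('side'); print(proj(b,[toolpt(s,120,0,1.1),toolpt(s,-85,0,-18)]))
cr=np.hstack([cv2.resize(b['pixels'][100:260,100:256],(400,410)),cv2.resize(b['pixels'][90:200,250:357],(400,410),interpolation=cv2.INTER_CUBIC)]); cv2.imwrite('pics/s7.png',cr[:,:,::-1])
E
```

```text
[ 0.52790165 -0.38196331  0.04486531] 17.503981027698163 [-0.19692957  0.07068753 -1.05940101]
[[275.43169865 138.49283249]
 [342.27424915 134.32261507]]
```

View pics/s7.png

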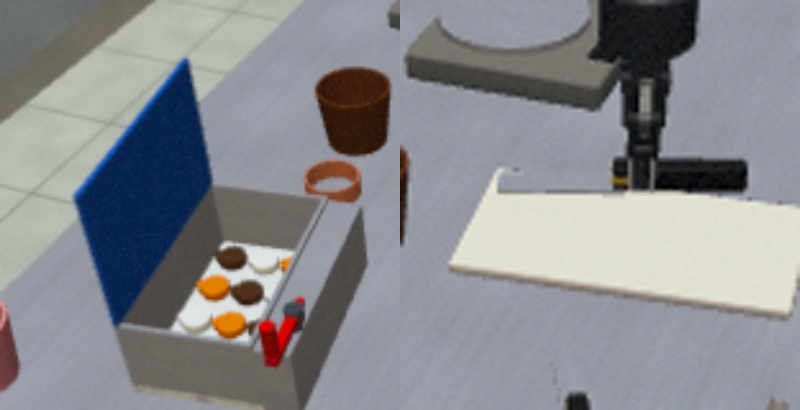

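The lid stays upright, with its near corner at (130,176) full-frame, or about 89°. The knife is level over the board, so I'll lower it and release.

Call:
{"api": "arm_command", "payload": {"increments": [[0,0,10,0,0.95],[0,0,10,0,0.95],[0,0,6,0,0.95],[0,0,2,0,0.95],[0,0,0,0,0.95]]}}

```text
time_s: 20.6
tool_pos: [0.5279, -0.3819, 0.0166]
orientation: [-3.141, 0.001, 0.306]
contact_force: [-0.1, -0.0, -1.0]
width: 0.0172
```

Call:
{"api": "arm_command", "payload": {"increments": [[0,0,1,0,0.95],[0,0,0,0,0.95],[0,0,0,0,0.95]]}}

```text
time_s: 20.85
tool_pos: [0.5284, -0.3823, 0.0166]
orientation: [3.141, -0.0, 0.305]
contact_force: [-0.2, 0.4, -0.9]
width: 0.0175
```

Call:
{"api": "arm_command", "payload": {"increments": [[0,0,0,0,0.3],[0,0,0,0,0.3],[0,0,0,0,0.3],[0,0,0,0,0.3],[0,0,-5,0,0.3],[0,0,-20,0,0.3],[0,0,-35,0,0.3],[0,0,-35,0,0.3],[0,0,-35,0,0.3],[-30,0,-20,0,0.3],[-30,0,0,0,0.3],[-30,0,0,0,0.3]]}}

```text
time_s: 21.85
tool_pos: [0.4422, -0.4098, 0.1684]
orientation: [3.139, -0.002, 0.306]
contact_force: [0.0, -1.0, 0.0]
width: 0.0599
```

Call:
{"api": "arm_command", "payload": {"increments": [[0,0,0,0,0.3],[0,0,0,0,0.3],[0,0,0,0,0.3]]}}

```text
time_s: 22.1
tool_pos: [0.4429, -0.4091, 0.1668]
orientation: [3.141, -0.001, 0.306]
contact_force: [0.4, 0.3, 0.3]
width: 0.06
```

```bash
python3 - <<'E'
from h import *; import pickle
a0,b0=pickle.load(open('v0.pkl','rb'))
a=bot.capture('top');b=bot.capture('side')
for n,c,c0 in(('top',a,a0),('side',b,b0)):
    d=cv2.absdiff(c['pixels'],c0['pixels']).max(2)>50
    nn,l,st,ce=cv2.connectedComponentsWithStats(d.astype(np.uint8)); print(n,[(ce[i].round().tolist(),int(st[i,4])) for i in range(1,nn) if st[i,4]>8])
m=masks(b); h=blob(m['black'],(260,130,365,170)); print(h.min(0),h.max(0)); m=masks(b0); h=blob(m['black'],(260,130,365,170)); print(h.min(0),h.max(0))
o=np.hstack([cv2.resize(a['pixels'][60:310,120:460],(400,294)),cv2.resize(b['pixels'][90:384],(400,294))]); o=np.hstack([cv2.resize(a['pixels'],(400,300)),cv2.resize(b['pixels'],(400,300))])
o=np.vstack([o,np.hstack([cv2.resize(b['pixels'][100:260,100:313],(400,300)),cv2.resize(b['pixels'][120:195,260:360],(400,300))])])
cv2.imwrite('pics/f.png',o[:,:,::-1])
E
```

```text
top [([261.0, 119.0], 4885), ([505.0, 134.0], 148), ([501.0, 147.0], 36), ([514.0, 149.0], 152), ([557.0, 168.0], 67), ([498.0, 262.0], 12837), ([418.0, 202.0], 63), ([557.0, 274.0], 77), ([373.0, 340.0], 2653), ([409.0, 298.0], 13), ([391.0, 341.0], 325), ([495.0, 332.0], 18), ([490.0, 343.0], 30), ([449.0, 389.0], 7215), ([301.0, 372.0], 47), ([532.0, 381.0], 166), ([281.0, 382.0], 229), ([319.0, 380.0], 20), ([299.0, 393.0], 354), ([518.0, 387.0], 22), ([256.0, 404.0], 298), ([273.0, 397.0], 9), ([511.0, 410.0], 127), ([369.0, 419.0], 30)]
side [([356.0, 8.0], 639), ([428.0, 24.0], 1289), ([524.0, 16.0], 869), ([557.0, 19.0], 25), ([353.0, 38.0], 174), ([350.0, 67.0], 937), ([504.0, 126.0], 417), ([178.0, 191.0], 6357), ([527.0, 148.0], 182), ([490.0, 173.0], 1078), ([322.0, 149.0], 38), ([521.0, 157.0], 72), ([555.0, 161.0], 39), ([523.0, 165.0], 11), ([547.0, 173.0], 255), ([532.0, 195.0], 165), ([549.0, 205.0], 752), ([550.0, 241.0], 322), ([503.0, 240.0], 9)]
[307. 141.] [341. 148.]
[307. 141.] [341. 149.]
```

View pics/f.png

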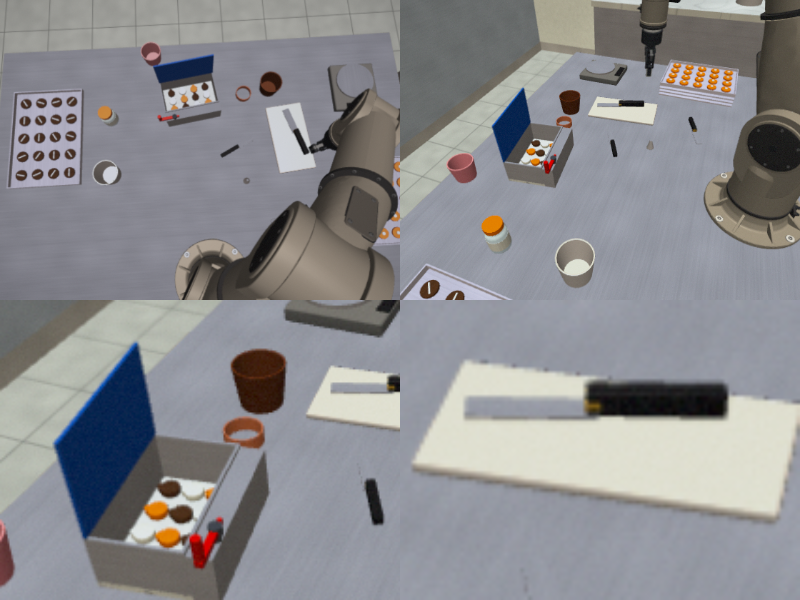

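The final views show the knife flat on the board where it lay before, the lid upright, the catch aside and the bystanders unmoved. Handing in.

```bash
python3 -c "
from rig import bot
print(bot.sign_off())"
```

```text
the job is handed in; nothing more can be done
None
```

The keeper stands open with its lid upright, and the knife is back flat on the white board. I handed the job in at about 22 s of the 72 s allowed.

- **Catch:** I gripped the pin and swung it from about 12° to about 89° (1.56 rad), where it met resistance like its stop. The pictures show its arm pointing to the keeper's +y side.
- **Lid:** I slid the blade about 16 mm into the slit. I then raised the lid by lifting the knife along the lip's arc, with a contact force of about 5–7 N, rather than prying on the ledge. It read about 89° from both the blade tip and the side view, and it stayed there after the knife left.
- **Knife:** It lies flat, blade side down. Its handle outline in the side view is within a pixel of where it was at the start.
- **Bystanders:** Comparing start and end pictures showed no change at the tubs, jar, cutter or nozzle. The arm was clear of everything, with the force reading near zero.

One reading was off: the gripper showed 17 mm on the 20 mm handle, but the grip held without visible slip. No check failed.

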